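# Stamp a notebook cover on the stamping platform

### The arm

A 7-joint arm with a two-finger parallel gripper is mounted at the origin on a cart in front of the work surface, level with it; the furniture and walls round the work are solid. World frame = base frame: x ahead of the robot, y to its left, z up, the work surface at z = 0. Lengths are in m, angles in rad, forces in N, time in s.
With the tool pointing down it reaches from about 0.4 to 0.9 m from the base axis. Payload 5.5 kg.
Tool frame: the origin (TCP) lies midway between the tips of the shut fingers; the grasp point (between the pads) lies 19 mm behind it; z points along the fingers, y is the line along which they close (so a half turn about z gives the same grasp; the last joint's range is limited). The gripper opens to 85 mm and grips with 20 to 120 N. Pads are 22 mm wide; open, the fingers measure 114 mm over their backs; the gripper's body (76 mm by 85 mm) begins 54 mm behind the grasp point. The pads swing forward as they close: fully open they stand 13 mm farther back than shut.
Start: joints at [1.447, 0.501, -0.427, 1.55, 0.221, 1.138, -0.21], TCP at [0.245, -0.602, 0.231] pointing down, gripper open.
Joint ranges: [-2.88, 2.88], [-0.31, 2.03], [-1.54, 1.56], [0.2, 2.42], [-1.41, 4.55], [0.19, 2.02], [-2.57, 2.57]. Speed limits (rad/s): [2.57, 2.57, 3.14, 3.14, 3.14, 3.14, 3.14].

### API

Orientations are given as a unit quaternion [w, x, y, z].
In Python, from bench import robot, vision gives the robot as it stands (robot), with the cameras (vision).
- The arm moves only by the shell command python3 nudge.py 'ROWS' [OPENING] [FORCE]. ROWS is a JSON list that holds a single list of rows (three levels of brackets), with 1 to 5 rows, each of 6 numbers: dx, dy, dz in normalised numbers (1 is 0.3 m), then a rotation vector rx, ry, rz in parts of the range, where 1.0 means 4 rad; each row is the pose to reach, as a shift and turn from the pose commanded when the command began, along the tool's axes at that moment; what a row does not reach only later rows make up. A row lasts 1/12 s, in which the tool goes at most 0.0417 m and 0.125 rad, less where a joint would pass 70% of its speed; a pose out of reach is approached as far as the arm can. OPENING is the finger opening in m, set as the command begins (- or left out keeps the last). The fingers move at their own pace and stop on an object; FORCE is the grip in N (left out, the last holds). Time passes only in rows, so rows that do not move let the fingers close. It prints the time, the measured TCP pose, the force, the opening and the grip force at its end. Input that does not fit is refused with a message, and nothing moves.
- robot.get_obs(): the state, without advancing time (a new reading comes with each control period).
- vision.grab_frame(name): name is "side" or "top" or "wrist"; returns a dict with "image" (384x512x3 uint8, blue, green, red), "mtx" (3x3 intrinsics, pixels), "rvec" (rotation vector, rad) and "tvec" (3), from world to camera coordinates, as OpenCV has them; the wrist camera has in their place "hand_eye" (4x4, takes a point from camera to tool coordinates, whose origin is the TCP and whose axes are the flange's). Camera axes: x right, y down, z forward; pixel columns grow to the right and rows downward; lengths in m; the calibration is good to about 2 mm. A picture is of the moment at which its call begins: read the wrist's pose just before it. There is no depth.
- robot.job_done(): hands the job in; it is judged then, once.
The state is a dict: "time_s": time; "joint_positions": joint angles; "dq": joint speeds; "effort": joint torques, N m; "ee_pos": TCP position; "orientation": TCP orientation; "contact_force": force on the tool from outside, world axes, zero at the start; "torque": the same for the moment, N m; "width": finger opening in m; "gripper_force": force on a finger pad.
Only numpy, scipy, OpenCV 4.12 (cv2) and the standard library are available. Lean on these libraries where they do the work, as an engineer would, in place of code of your own. Each camera call takes 0.05 s, during which the arm holds its last target. There are 200 camera calls.

### The job

Stamp the cover of the notebook lying in the stamping platform. Push the blue sliding fence away from you until the notebook sits fully against the far stop, then push the clear door shut over it and press down firmly on the door right above the red stamp; pick nothing up, and leave the other things on the table where they are. Finish while still holding the door pressed down: do not let go at the end.

Things in the scene. Friction and masses are not known exactly. Their poses are not given: they have to be found in the camera images.
- platform: Stamping platform fixed on the table: grey bed 260 x 190 x 10 mm (x, y, z). Origin: centre of its underside. +x runs along the bed to the far stop (about away from the robot), +y to the hinge side (robot's left). Side guides along x, z up to 17 mm, inner faces at y = +-47.5 mm, keep the notebook straight. Hinge block: y = 75 to 94, x = 0 to 120, z up to 22.5 mm.
- far_stop (a point): Centre of the face of the far stop, a bar 12 mm high across the bed: platform (110, 0, 20) mm; axes as the platform.
- notebook: Loose hard-cover notebook, kraft board covers with a blue spine, 120 x 90 x 10 mm, 85 to 160 g, lying on the bed between the side guides. Origin: centre of its underside; its x axis is its long side, along the platform's x; z up. It starts 10 to 26 mm short of the far stop; fully against it, its origin is at platform x = 50 mm.
- fence (a joint): Sliding blue fence on the bed, behind the notebook on the robot's side: its distance in m back from home. 0: home, with the notebook (between it and the stop) touching the far stop; grows toward the robot (platform -x); starts at 0.032 to 0.055. Rubs with about 1.2 N (2 N with the notebook) and stays where it is left. Bar 14 x 90 x 10 mm.
- fence_tab (a point): Point to push, moves with the fence: centre of the near face (which looks to platform -x) of the fence's upright tab. The tab is 50 mm wide along platform y and 6 mm thick, and reaches from the bed to z = 55 mm; this point lies at z = 36 mm, at platform x = -30 mm less the fence's joint value.
- door (a joint): Hinge angle of the clear door in rad: 0 is shut (level, the stamp on the notebook's cover), grows as it swings up and over to the hinge side (platform +y); 1.57 upright; starts at 1.6 to 1.9, standing open and leaning outward. Stiff hinge (0.14 N m): it stays at any angle and must be pushed all the way down, about 2 N at the free edge.
- door_hinge (a point): Middle of the door's hinge axis: platform (60, 85, 28.5) mm, axes as the platform; the axis runs along platform x.
- door_edge (a point): Middle of the door's free edge (end of its white finger lip); moves with the door, 169 mm from the hinge axis. Door: clear panel in a white frame, platform x = 1 to 119 mm, 5 mm thick, mid plane through the hinge axis, 157 mm wide from the hinge; the lip (44 mm long) adds 12 mm. Shut, it points to platform -y, top at z = 31 mm. Site axes: y to the hinge, z out of the outer (upper) face.
- stamp_spot (a point): Point to press: on the door's outer (upper) face, right above the centre of the red round stamp (48 mm across, 5.6 mm thick) fixed under the clear panel; 85 mm from the hinge axis, at platform (50, 0, 31) mm when shut. Site axes move with the door: z out of the outer face.
- ink_pad: Bystander, loose: closed blue ink pad 77 x 54 x 16 mm, origin at the centre of its underside; on the table to the right of the platform.
- rubber_stamp_1: Bystander, loose: wooden hand stamp, 30 x 30 mm base, 53 mm tall, origin at the centre of its underside, z up.
- rubber_stamp_2: Bystander, loose: narrower wooden hand stamp, 22 x 22 mm base, 53 mm tall, origin at the centre of its underside, z up.
- marker_3: Bystander, loose: light green marker 135 x 15 x 16 mm lying on the table, right of the platform.
- marker_4: Bystander, loose: yellow marker 135 x 15 x 16 mm lying on the table, right of the platform.
- eraser_2: Bystander, loose: green sleeved eraser 43 x 18 x 12 mm lying on the table, right and beyond the platform.

How it is judged:
By the outcome, as a careful person would: the job done as asked, in the order asked, and still so for the second after the job is handed in, while the arm keeps its last pose, push and grip.
It also fails if it takes over 54 s, if anything falls off the work surface, if the arm or the gripper's body presses on something with over 40 N, if the wrist force passes 120 N, or if a joint passes its speed limit or range.

## Working session

There is one attempt and no reset: what is moved stays moved. The work goes in short steps, Python scripts to look and compute and a shell command to move; the robot and the scene stay as the last step left them, time stands still between calls to the robot, and variables do not carry over. Pictures are saved under pics/ and viewed, at most 10 in all, crops included, and the job is handed in when it is done.

```bash
ls; mkdir -p pics
python3 - <<'E'
from bench import robot, vision
import cv2
for n in("side","top"):
    f=vision.grab_frame(n);cv2.imwrite(f"pics/{n}0.png",f["image"]);print(n,f["mtx"],f["rvec"],f["tvec"])
o=robot.get_obs();print(o["time_s"],o["ee_pos"],o["orientation"],o["width"])
E
```

```text
bench.py
nudge.py
pics
side [[346.49906391   0.         253.39710715]
 [  0.         346.49906391 195.56813121]
 [  0.           0.           1.        ]] [ 2.16087714 -1.0068499   0.41162162] [-0.26957584  0.40433881  0.55744952]
top [[463.30929572   0.         255.40078752]
 [  0.         463.30929572 184.16108336]
 [  0.           0.           1.        ]] [ 2.1866861  -2.13928896  0.12587997] [0.10275773 0.54752517 1.00510244]
0.1 [ 0.24492832 -0.60140728  0.2303467 ] [-8.76317288e-04  9.81356117e-01  1.92196218e-01 -1.32396919e-04] 0.0855228196225018
```

View pics/side0.png

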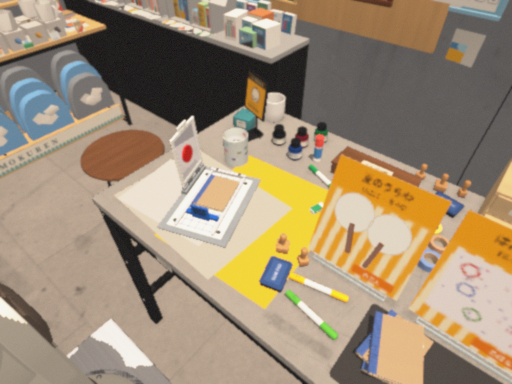

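View pics/top0.png

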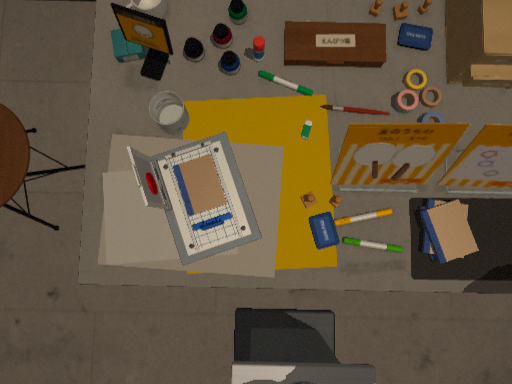

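The side view shows the platform at about (212,200), with the door standing open at (187,155). In the top view the platform runs from (186,264) to (213,133), with the fence tab near (212,222). I'll zoom in for the corners.

```bash
cat > h.py <<'E'
import numpy as np,cv2
from bench import robot, vision
from scipy.spatial.transform import Rotation as R
def cam(f):
    Rm=cv2.Rodrigues(np.array(f["rvec"],float))[0];return Rm,np.array(f["tvec"],float).ravel(),np.array(f["mtx"])
def ray(f,uv):
    Rm,t,K=cam(f);d=Rm.T@np.linalg.inv(K)@np.array([uv[0],uv[1],1.]);return -Rm.T@t,d
def onz(f,uv,z):
    c,d=ray(f,uv);return c+d*(z-c[2])/d[2]
def tri(f,u,g,v):
    (a,d),(b,e)=ray(f,u),ray(g,v);s=np.linalg.lstsq(np.c_[d,-e],b-a,rcond=None)[0];p,q=a+s[0]*d,b+s[1]*e
    return (p+q)/2,np.linalg.norm(p-q)
def proj(f,P):return cv2.projectPoints(np.array(P,float).reshape(-1,1,3),np.array(f["rvec"],float),np.array(f["tvec"],float),np.array(f["mtx"]),None)[0].reshape(-1,2)
E
python3 - <<'E'
import cv2,numpy as np
a=cv2.imread("pics/top0.png")[122:272,120:270];b=cv2.imread("pics/side0.png")[110:250,155:265]
cv2.imwrite("pics/tz.png",cv2.resize(a,None,fx=4,fy=4,interpolation=cv2.INTER_CUBIC))
cv2.imwrite("pics/sz.png",cv2.resize(b,None,fx=4,fy=4,interpolation=cv2.INTER_CUBIC))
E
```

```text
(no output)
```

View pics/tz.png

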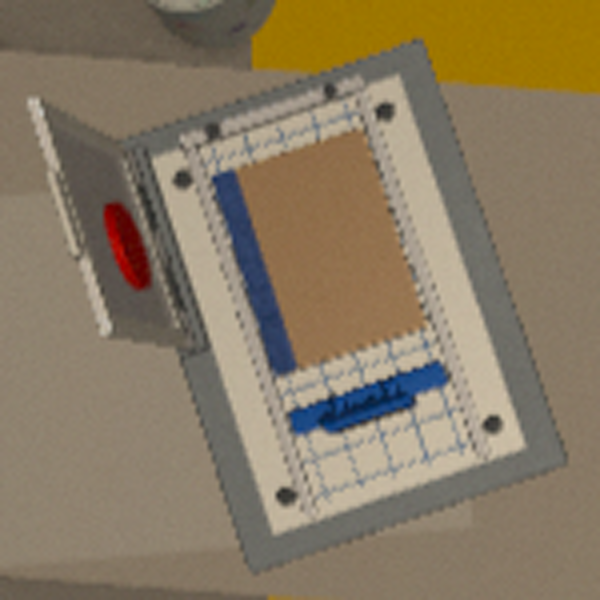

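View pics/sz.png

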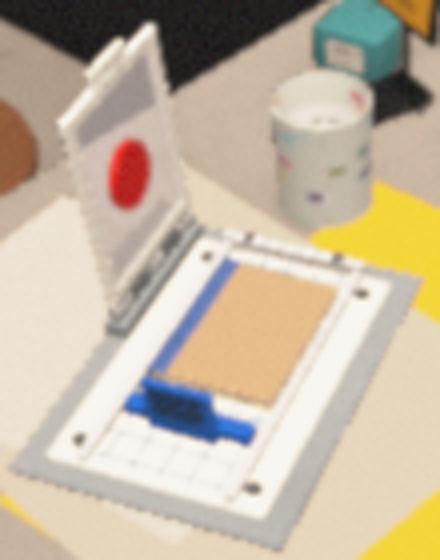

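Zoomed top view: bed corners at (422,42), (567,460) and (255,572); the door lip runs (52,175) to (75,258). Zoomed side view: the same corners at (422,278), (282,548) and (12,470), with the lip at about (102,60).

```bash
cat > m.py <<'E'
from h import *
T=vision.grab_frame("top");S=vision.grab_frame("side")
t=lambda u,v:((u-1.5)/4+120,(v-1.5)/4+122); s=lambda u,v:((u-1.5)/4+155,(v-1.5)/4+110)
tc=[(422,42),(567,460),(255,572)];sc=[(422,278),(282,548),(12,470)]
loc=np.array([[130,-95,10],[-130,-95,10],[-130,95,10]])/1e3
P=[]
for a,b in zip(tc,sc):
    p,e=tri(T,t(*a),S,s(*b));P.append(p);print("corner",p.round(4),round(e,4),onz(T,t(*a),.01).round(4),onz(S,s(*b),.01).round(4))
Q=np.array([(onz(T,t(*a),.01)+onz(S,s(*b),.01))/2 for a,b in zip(tc,sc)])
lc=loc-loc.mean(0);qc=Q-Q.mean(0)
yaw=np.arctan2((lc[:,0]*qc[:,1]-lc[:,1]*qc[:,0]).sum(),(lc[:,:2]*qc[:,:2]).sum())
Rz=R.from_euler("z",yaw).as_matrix();o=Q.mean(0)-Rz@loc.mean(0);o[2]=0
print("yaw",yaw,"origin",o.round(4),"resid",(Q-(loc@Rz.T+o)).round(4).tolist())
np.savez("plat.npz",R=Rz,o=o)
inv=lambda p:Rz.T@(p-o)
for n,a,b in [("lip",(62,216),(103,60)),("doorcornerNear",(105,333),(63,120)),("doorcornerFar",(36,99),(150,25)),("red",(128,246),(129,174))]:
    p,e=tri(T,t(*a),S,s(*b));l=inv(p);print(n,l.round(4),round(e,4),"ang",np.arctan2(l[2]-.0285,.085-l[1]))
# tab from blue masks: near edge of tab top
for a in [(322,430),(414,402),(330,408),(410,380)]:print("tab top z55",inv(onz(T,t(*a),.055)).round(4))
for a in [(142,378),(208,392)]:print("side tab z55",inv(onz(S,s(*a),.055)).round(4))
for a in [(290,412),(446,363),(295,432),(448,385)]:print("bar z20",inv(onz(T,t(*a),.02)).round(4))
for a in [(296,372),(428,330),(213,178),(362,130)]:print("nb z20",inv(onz(T,t(*a),.02)).round(4))
E
python3 m.py
```

```text
corner [0.6669 0.1867 0.0128] 0.0012 [0.6671 0.1874 0.01  ] [0.6699 0.1884 0.01  ]
corner [0.429  0.0986 0.0102] 0.0002 [0.4289 0.0987 0.01  ] [0.4292 0.0987 0.01  ]
corner [0.3634 0.2714 0.011 ] 0.0012 [0.3629 0.2719 0.01  ] [0.3643 0.2718 0.01  ]
yaw 0.36026831404722237 origin [0.5164 0.231  0.    ] resid [[-0.0031, -0.0001, 0.0], [0.0008, 0.0024, 0.0], [0.0023, -0.0023, 0.0]]
lip [0.0586 0.0952 0.1968] 0.0013 ang 1.6311745260359312
doorcornerNear [0.0009 0.0936 0.1902] 0.0031 ang 1.6236435538491518
doorcornerFar [0.1178 0.0923 0.1883] 0.0008 ang 1.61670795723077
red [0.0493 0.0844 0.1169] 0.0003 ang 1.5639442877897585
tab top z55 [-0.0693  0.0271  0.055 ]
tab top z55 [-0.0715 -0.0246  0.055 ]
tab top z55 [-0.0595  0.0193  0.055 ]
tab top z55 [-0.0596 -0.0264  0.055 ]
side tab z55 [-0.0656  0.0253  0.055 ]
side tab z55 [-0.0631 -0.019   0.055 ]
bar z20 [-0.0519  0.0444  0.02  ]
bar z20 [-0.055  -0.0468  0.02  ]
bar z20 [-0.0634  0.0453  0.02  ]
bar z20 [-0.067  -0.0439  0.02  ]
nb z20 [-0.0318  0.0342  0.02  ]
nb z20 [-0.0341 -0.0433  0.02  ]
nb z20 [0.0881 0.0436 0.02  ]
nb z20 [ 0.0863 -0.045   0.02  ]
```

```bash
cat > w.py <<'E'
import sys
from h import *
y=.355;Rz=R.from_euler("z",y).as_matrix();o=np.array([.5157,.2298,0])
def plat(p):return Rz.T@(np.array(p)-o)
if __name__=="__main__":
    ob=robot.get_obs();q=ob["orientation"];Rt=R.from_quat([q[1],q[2],q[3],q[0]]).as_matrix()
    print("t",round(ob["time_s"],2),"plat",plat(ob["ee_pos"]).round(4),"F",(Rz.T@ob["contact_force"]).round(1),"toolx yaw",np.arctan2(Rt[1,0],Rt[0,0]).round(3),"w",round(ob["width"],3))
    for i in range(1,len(sys.argv),3):
        g=Rz@np.array(sys.argv[i:i+3],float)+o;print("shift",(Rt.T@(g-ob["ee_pos"])).round(4))
E
python3 w.py -.13 -.008 .15 -.11 -.008 .03
```

```text
t 0.2 plat [-0.5428 -0.6855  0.2306] F [-0.4 -0.3 -0.6] toolx yaw 0.387 w 0.085
shift [ 0.4341 -0.6639  0.0815]
shift [ 0.4541 -0.6631  0.2015]
```

The rows are not in the units I measure in: shifts go in shares of 0.3 m and turns go in shares of 4 rad. I convert before sending: 0.15 m is 0.5, 0.12 m is 0.4, 0.03 rad is 0.0075.

```bash
python3 nudge.py '[[[0.1, -0.0733, 0, 0, 0, 0.0025], [0.2, -0.15, 0, 0, 0, 0.005], [0.3, -0.2233, 0, 0, 0, 0.0075], [0.4, -0.3, 0, 0, 0, 0.0075], [0.5, -0.3733, 0, 0, 0, 0.0075]]]' 0 20
python3 nudge.py '[[[0.1, -0.0733, 0, 0, 0, 0], [0.2, -0.15, 0, 0, 0, 0], [0.3, -0.2233, 0, 0, 0, 0], [0.4, -0.3, 0, 0, 0, 0], [0.5, -0.3733, 0, 0, 0, 0]]]'
python3 nudge.py '[[[0.1, -0.0733, 0, 0, 0, 0], [0.2, -0.15, 0, 0, 0, 0], [0.3, -0.2233, 0, 0, 0, 0], [0.4, -0.3, 0, 0, 0, 0], [0.4333, -0.3733, 0, 0, 0, 0]]]'
python3 w.py -.13 -.008 .15 -.11 -.008 .03
```

```text
time_s: 0.62
ee_pos: [0.3424, -0.4398, 0.2312]
orientation: [-0.0, 0.984, 0.177, -0.0]
contact_force: [0.7, 0.0, -0.2]
width: 0.0256
gripper_force: 0.0
time_s: 1.03
ee_pos: [0.4439, -0.2826, 0.2314]
orientation: [0.0, 0.984, 0.177, -0.0]
contact_force: [1.1, 0.1, -0.1]
width: -0.0001
gripper_force: 0.0
time_s: 1.45
ee_pos: [0.5292, -0.13, 0.2317]
orientation: [-0.001, 0.984, 0.179, 0.002]
contact_force: [-0.1, 0.6, 0.6]
width: 0.0
gripper_force: 0.0
t 1.45 plat [-0.1124 -0.342   0.2317] F [0.1 0.6 0.6] toolx yaw 0.36 w 0.0
shift [-0.0161 -0.3341  0.0819]
shift [ 0.0034 -0.3339  0.202 ]
```

Scaled: -0.175 m is -0.5833, -0.14 m is -0.4667.

```bash
python3 nudge.py '[[[0, -0.1167, 0, 0, 0, 0], [-0.0167, -0.2333, 0, 0, 0, 0], [-0.0333, -0.35, 0, 0, 0, 0], [-0.05, -0.4667, 0, 0, 0, 0], [-0.0533, -0.5833, 0, 0, 0, 0]]]'
python3 nudge.py '[[[0, -0.1167, 0, 0, 0, 0], [0, -0.2333, 0.0333, 0, 0, 0], [0, -0.35, 0.1, 0, 0, 0], [0, -0.4667, 0.1667, 0, 0, 0], [0, -0.5167, 0.2667, 0, 0, 0]]]'
python3 nudge.py '[[[0, 0, 0, 0, 0, 0]]]'
python3 w.py -.11 -.008 .03
```

```text
time_s: 1.87
ee_pos: [0.4483, 0.0255, 0.2311]
orientation: [0.0, 0.984, 0.177, -0.0]
contact_force: [1.0, 1.1, 0.2]
width: -0.0002
gripper_force: 0.0
time_s: 2.28
ee_pos: [0.3956, 0.1744, 0.1525]
orientation: [-0.001, 0.984, 0.179, 0.003]
contact_force: [0.9, -0.9, -0.9]
width: -0.0002
gripper_force: 0.0
time_s: 2.37
ee_pos: [0.3911, 0.1723, 0.1477]
orientation: [-0.001, 0.984, 0.181, -0.003]
contact_force: [-1.0, -0.4, 0.6]
width: 0.0002
gripper_force: 0.0
t 2.37 plat [-0.1368 -0.0106  0.1477] F [-1.1 -0.   0.6] toolx yaw 0.364 w 0.0
shift [ 0.0276 -0.0021  0.1176]
```

Descend behind the tab, then look.

Scaled: 0.115 m is 0.3833, 0.09 m is 0.3.

```bash
python3 nudge.py '[[[0, 0, 0.1, 0, 0, 0], [0, 0, 0.2, 0, 0, 0], [0, 0, 0.3, 0, 0, 0], [0.0333, 0, 0.3833, 0, 0, 0], [0.05, 0, 0.3833, 0, 0, 0]]]'
python3 w.py
python3 - <<'E'
from h import *
T=vision.grab_frame("top");S=vision.grab_frame("side")
a=cv2.resize(T["image"][122:292,110:280],None,fx=2.3,fy=2.3);b=cv2.resize(S["image"][90:260,145:315],None,fx=2.3,fy=2.3)
cv2.imwrite("pics/p1.png",np.hstack([a,b]))
E
```

```text
time_s: 2.78
ee_pos: [0.4082, 0.173, 0.0331]
orientation: [0.001, 0.984, 0.177, -0.003]
contact_force: [0.3, -0.2, 0.2]
width: 0.0001
gripper_force: 0.0
t 2.78 plat [-0.1206 -0.0159  0.0331] F [ 0.2 -0.3  0.2] toolx yaw 0.356 w 0.0
```

View pics/p1.png

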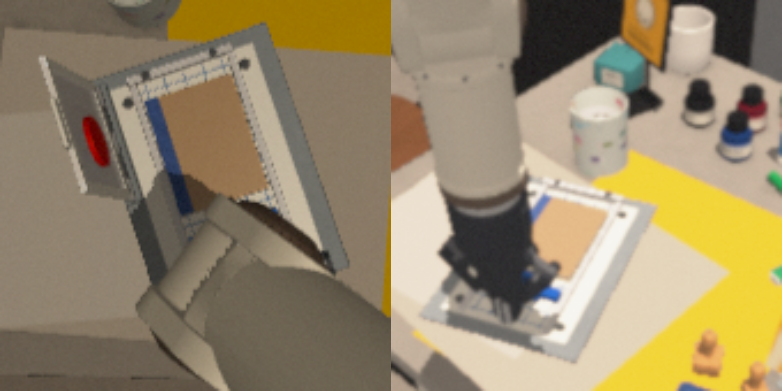

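The gripper (right pane, about (505,310)) stands behind the blue fence with the door clear of it. Push.

Scaled: 0.042 m is 0.14, -0.008 m is -0.0267.

```bash
python3 nudge.py '[[[0.0333, -0.0133, 0.0033, 0, 0, 0], [0.0667, -0.0267, 0.0033, 0, 0, 0], [0.0933, -0.0267, 0.0033, 0, 0, 0], [0.1167, -0.0267, 0.0033, 0, 0, 0], [0.14, -0.0267, 0.0033, 0, 0, 0]]]'
python3 w.py
python3 nudge.py '[[[0.02, 0, 0, 0, 0, 0], [0.04, 0, 0, 0, 0, 0], [0.06, 0, 0, 0, 0, 0], [0.08, 0, 0, 0, 0, 0]]]'
python3 w.py
```

```text
time_s: 3.3
ee_pos: [0.4475, 0.1975, 0.0362]
orientation: [0.0, 0.984, 0.177, 0.001]
contact_force: [-1.4, -0.6, 0.7]
width: 0.0001
gripper_force: 0.7
t 3.3 plat [-0.0751 -0.0066  0.0362] F [-1.6 -0.1  0.7] toolx yaw 0.357 w 0.0
time_s: 3.63
ee_pos: [0.4688, 0.2052, 0.0351]
orientation: [0.0, 0.984, 0.177, -0.001]
contact_force: [-2.1, -0.8, 2.3]
width: 0.0
gripper_force: 1.3
t 3.63 plat [-0.0526 -0.0068  0.0351] F [-2.3 -0.1  2.3] toolx yaw 0.357 w 0.0
```

Scaled: 0.008 m is 0.0267, 0.006 m is 0.02.

```bash
python3 nudge.py '[[[0.01, 0, 0, 0, 0, 0], [0.02, 0, 0, 0, 0, 0], [0.0267, 0, 0, 0, 0, 0]]]'
python3 w.py
python3 nudge.py '[[[0.0067, 0, 0, 0, 0, 0], [0.0133, 0, 0, 0, 0, 0], [0.0133, 0, 0, 0, 0, 0]]]'
python3 w.py
```

```text
time_s: 3.88
ee_pos: [0.4764, 0.208, 0.0351]
orientation: [0.0, 0.984, 0.177, -0.0]
contact_force: [-2.8, -2.0, 1.9]
width: -0.0001
gripper_force: 1.3
t 3.88 plat [-0.0444 -0.0068  0.0351] F [-3.3 -0.8  1.9] toolx yaw 0.357 w -0.0
time_s: 4.13
ee_pos: [0.4805, 0.2097, 0.0352]
orientation: [-0.0, 0.984, 0.177, 0.0]
contact_force: [-0.5, -0.9, -1.0]
width: 0.0003
gripper_force: 0.4
t 4.13 plat [-0.04   -0.0066  0.0352] F [-0.8 -0.6 -1. ] toolx yaw 0.357 w 0.0
```

Scaled: 0.004 m is 0.0133, 0.002 m is 0.0067.

```bash
for i in 1 2; do :; done; python3 nudge.py '[[[0.0067, 0, 0, 0, 0, 0], [0.0133, 0, 0, 0, 0, 0], [0.0133, 0, 0, 0, 0, 0]]]'
python3 w.py
python3 nudge.py '[[[0.0067, 0, 0, 0, 0, 0], [0.01, 0, 0, 0, 0, 0], [0.01, 0, 0, 0, 0, 0]]]'
python3 w.py
```

```text
time_s: 4.38
ee_pos: [0.4809, 0.2099, 0.0349]
orientation: [0.001, 0.984, 0.178, -0.003]
contact_force: [-9.3, -3.6, 7.9]
width: 0.0002
gripper_force: 4.9
t 4.38 plat [-0.0396 -0.0066  0.0349] F [-9.9 -0.2  7.9] toolx yaw 0.357 w 0.0
time_s: 4.63
ee_pos: [0.4809, 0.2098, 0.0344]
orientation: [0.002, 0.984, 0.178, -0.005]
contact_force: [-16.3, -5.3, 13.5]
width: -0.0
gripper_force: 8.3
t 4.63 plat [-0.0396 -0.0067  0.0344] F [-17.1   0.7  13.5] toolx yaw 0.358 w -0.0
```

Firm stop reached (17 N at TCP x −0.040, which matches fence home). Back off, rise and check.

Scaled: -0.1 m is -0.3333, -0.06 m is -0.2.

```bash
python3 nudge.py '[[[-0.05, 0, 0, 0, 0, 0], [-0.1167, 0, 0, 0, 0, 0], [-0.1667, 0, -0.0667, 0, 0, 0], [-0.1667, 0, -0.2, 0, 0, 0], [-0.1667, 0, -0.3333, 0, 0, 0]]]'
python3 nudge.py '[[[-0.0667, 0.1, -0.1333, 0, 0, 0], [-0.0667, 0.1, -0.2667, 0, 0, 0], [-0.0667, 0.1, -0.4, 0, 0, 0], [-0.0667, 0.1, -0.4333, 0, 0, 0]]]'
python3 w.py -.06 .16 .255 .06 .165 .255
python3 - <<'E'
from h import *
T=vision.grab_frame("top");S=vision.grab_frame("side")
a=cv2.resize(T["image"][122:292,110:280],None,fx=2.3,fy=2.3);b=cv2.resize(S["image"][90:260,145:315],None,fx=2.3,fy=2.3)
cv2.imwrite("pics/p2.png",np.hstack([a,b]))
E
```

```text
time_s: 5.05
ee_pos: [0.4379, 0.1944, 0.1355]
orientation: [-0.0, 0.984, 0.178, -0.002]
contact_force: [1.3, 0.7, 0.8]
width: 0.0001
gripper_force: 0.0
time_s: 5.38
ee_pos: [0.4343, 0.1607, 0.2709]
orientation: [0.0, 0.984, 0.177, 0.005]
contact_force: [0.7, -0.0, -0.1]
width: -0.0003
gripper_force: 0.0
t 5.38 plat [-0.1004 -0.0365  0.2709] F [ 0.6 -0.2 -0.1] toolx yaw 0.357 w -0.0
shift [ 0.0406 -0.1965  0.0158]
shift [ 0.1606 -0.2012  0.0169]
```

View pics/p2.png

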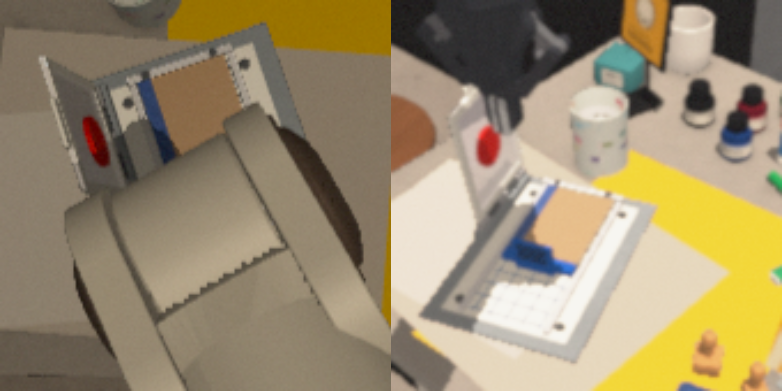

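The notebook now sits against the far stop (left pane, top edge at (240,55)) and the fence is right behind it. Go over to the door's outer side.

Scaled: -0.155 m is -0.5167, -0.06 m is -0.2.

```bash
python3 nudge.py '[[[0.0833, -0.1, 0, 0, 0, 0], [0.1667, -0.2, 0, 0, 0, 0], [0.25, -0.3, 0, 0, 0, 0], [0.3333, -0.4, 0, 0, 0, 0], [0.4167, -0.5167, 0, 0, 0, 0]]]'
python3 nudge.py '[[[0.06, -0.0833, 0, 0, 0, 0], [0.1167, -0.1567, 0, 0, 0, 0], [0.1167, -0.1567, 0, 0, 0, 0]]]'
python3 w.py .06 .165 .165
```

```text
time_s: 5.9
ee_pos: [0.4952, 0.348, 0.2635]
orientation: [0.001, 0.984, 0.177, -0.0]
contact_force: [1.0, 0.4, 0.5]
width: -0.0001
gripper_force: 0.0
time_s: 6.15
ee_pos: [0.5089, 0.41, 0.2632]
orientation: [-0.002, 0.984, 0.181, -0.001]
contact_force: [-0.1, -0.4, 0.7]
width: -0.0
gripper_force: 0.0
t 6.15 plat [0.0562 0.1713 0.2632] F [-0.2 -0.3  0.7] toolx yaw 0.363 w -0.0
shift [0.0038 0.0069 0.0982]
```

Scaled: 0.1 m is 0.3333, 0.035 m is 0.1167.

```bash
python3 nudge.py '[[[0, 0, 0.1167, 0, 0, 0], [0, 0, 0.2333, 0, 0, 0], [0, 0, 0.3333, 0, 0, 0], [0.01, 0.05, 0.3333, 0, 0, 0], [0.01, 0.1, 0.3333, 0, 0, 0]]]'
python3 w.py
python3 nudge.py '[[[0, 0.04, 0, 0, 0, 0], [0, 0.08, 0, 0, 0, 0], [0, 0.12, 0, 0, 0, 0], [0, 0.16, 0, 0, 0, 0], [0, 0.2, 0, 0, 0, 0]]]'
python3 w.py .06 .05 .154 .06 0 .125
```

```text
time_s: 6.57
ee_pos: [0.5223, 0.3753, 0.1624]
orientation: [0.001, 0.984, 0.179, -0.002]
contact_force: [1.3, -0.1, 1.5]
width: -0.0
gripper_force: 0.0
t 6.57 plat [0.0568 0.1341 0.1624] F [ 1.2 -0.5  1.5] toolx yaw 0.36 w -0.0
time_s: 6.98
ee_pos: [0.5454, 0.3193, 0.1661]
orientation: [-0.0, 0.984, 0.177, 0.001]
contact_force: [-0.1, 1.1, -0.4]
width: 0.0003
gripper_force: 0.5
t 6.98 plat [0.0589 0.0736 0.1661] F [ 0.3  1.1 -0.4] toolx yaw 0.357 w 0.0
shift [0.001  0.0236 0.0121]
shift [0.0009 0.0736 0.041 ]
```

Scaled: 0.073 m is 0.2433, 0.057 m is 0.19.

```bash
python3 nudge.py '[[[0, 0.04, 0.0167, 0, 0, 0], [0, 0.08, 0.04, 0, 0, 0], [0, 0.1333, 0.0667, 0, 0, 0], [0, 0.19, 0.1, 0, 0, 0], [0, 0.2433, 0.1367, 0, 0, 0]]]'
python3 w.py .06 -.035 .083 .06 -.05 .033
```

```text
time_s: 7.4
ee_pos: [0.5709, 0.2497, 0.1231]
orientation: [0.0, 0.984, 0.177, -0.0]
contact_force: [0.3, 1.3, 1.0]
width: -0.0003
gripper_force: 0.4
t 7.4 plat [ 0.0587 -0.0005  0.1231] F [0.7 1.1 1. ] toolx yaw 0.357 w -0.0
shift [0.0013 0.0345 0.0401]
shift [0.0013 0.0495 0.0901]
```

Scaled: 0.053 m is 0.1767, 0.041 m is 0.1367.

```bash
python3 nudge.py '[[[0, 0.0333, 0.0333, 0, 0, 0], [0, 0.0633, 0.0667, 0, 0, 0], [0, 0.09, 0.1, 0, 0, 0], [0, 0.1133, 0.1367, 0, 0, 0], [0, 0.1267, 0.1767, 0, 0, 0]]]'
python3 w.py
python3 nudge.py '[[[0, 0.01, 0.0333, 0, 0, 0], [0, 0.02, 0.0667, 0, 0, 0], [0, 0.03, 0.0933, 0, 0, 0], [0, 0.0333, 0.11, 0, 0, 0], [0, 0.0333, 0.12, 0, 0, 0]]]'
python3 w.py
```

```text
time_s: 7.82
ee_pos: [0.584, 0.2151, 0.0702]
orientation: [0.0, 0.984, 0.177, 0.0]
contact_force: [0.5, -0.3, 1.2]
width: -0.0
gripper_force: 0.3
t 7.82 plat [ 0.0589 -0.0375  0.0702] F [ 0.3 -0.5  1.2] toolx yaw 0.356 w -0.0
time_s: 8.23
ee_pos: [0.5867, 0.2065, 0.0343]
orientation: [0.0, 0.984, 0.178, -0.001]
contact_force: [-0.1, 0.2, 0.7]
width: 0.0002
gripper_force: 0.2
t 8.23 plat [ 0.0585 -0.0465  0.0343] F [0.  0.2 0.7] toolx yaw 0.357 w 0.0
```

Scaled: 0.005 m is 0.0167, 0.004 m is 0.0133.

```bash
python3 nudge.py '[[[0, 0, 0.0067, 0, 0, 0], [0, 0, 0.0133, 0, 0, 0], [0, 0, 0.0167, 0, 0, 0], [0, 0, 0.0167, 0, 0, 0]]]'
python3 w.py .05 0 .045
python3 - <<'E'
from h import *
T=vision.grab_frame("top");S=vision.grab_frame("side")
a=cv2.resize(T["image"][122:292,110:280],None,fx=2.3,fy=2.3);b=cv2.resize(S["image"][90:260,145:315],None,fx=2.3,fy=2.3)
cv2.imwrite("pics/p3.png",np.hstack([a,b]))
E
```

```text
time_s: 8.57
ee_pos: [0.5873, 0.2072, 0.0308]
orientation: [-0.0, 0.984, 0.178, 0.0]
contact_force: [-0.3, -0.4, 0.1]
width: 0.0002
gripper_force: 0.0
t 8.57 plat [ 0.0592 -0.0461  0.0308] F [-0.4 -0.2  0.1] toolx yaw 0.357 w 0.0
shift [-0.0091 -0.0461 -0.0142]
```

View pics/p3.png

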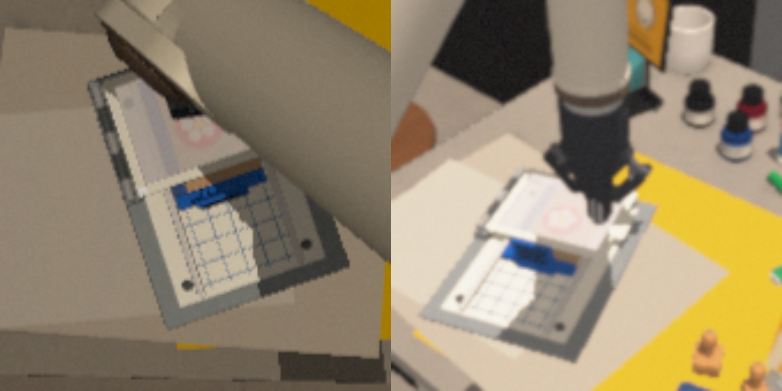

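The door lies nearly shut, with the pinkish stamp seen through it at about (562,217) in the right pane. Press here a little more, then move to the stamp.

Scaled: 0.004 m is 0.0133, 0.002 m is 0.0067.

```bash
python3 nudge.py '[[[0, 0, 0.0067, 0, 0, 0], [0, 0, 0.0133, 0, 0, 0], [0, 0, 0.0133, 0, 0, 0]]]'
python3 w.py
python3 nudge.py '[[[0, 0, -0.0333, 0, 0, 0], [0, 0, -0.0667, 0, 0, 0], [-0.0167, -0.0833, -0.0667, 0, 0, 0], [-0.03, -0.1533, -0.0667, 0, 0, 0], [-0.03, -0.1533, -0.0667, 0, 0, 0]]]'
python3 w.py .05 0 .031
python3 - <<'E'
from h import *
from w import plat
S=vision.grab_frame("side");im=S["image"];b,g,r=[im[...,i].astype(int) for i in range(3)]
m=((r-g>18)&(abs(g-b)<25)).astype(np.uint8);m[:170]=0;m[205:]=0;m[:,:200]=0;m[:,240:]=0
print(m.sum());ys,xs=np.nonzero(m);print(xs.min(),xs.max(),ys.min(),ys.max());c=((xs.min()+xs.max())/2,(ys.min()+ys.max())/2);print(c,plat(onz(S,c,.026)).round(4), "expect",)
cv2.imwrite("pics/p4.png",cv2.resize(im[110:240,155:285],None,fx=4,fy=4,interpolation=cv2.INTER_CUBIC))
E
```

```text
time_s: 8.92
ee_pos: [0.5874, 0.2071, 0.0304]
orientation: [0.001, 0.984, 0.178, 0.001]
contact_force: [-10.3, -5.3, 29.4]
width: 0.0001
gripper_force: 15.1
t 8.92 plat [ 0.0593 -0.0462  0.0304] F [-11.6  -1.4  29.4] toolx yaw 0.357 w 0.0
time_s: 9.33
ee_pos: [0.5597, 0.2524, 0.0475]
orientation: [-0.002, 0.984, 0.18, 0.0]
contact_force: [0.1, 0.8, 0.6]
width: -0.0003
gripper_force: 0.0
t 9.33 plat [0.0491 0.0059 0.0475] F [0.3 0.7 0.6] toolx yaw 0.363 w -0.0
shift [0.0008 0.006  0.0164]
139
209 227 177 204
(np.float64(218.0), np.float64(190.5)) [ 0.0311 -0.0051  0.026 ] expect
```

View pics/p4.png

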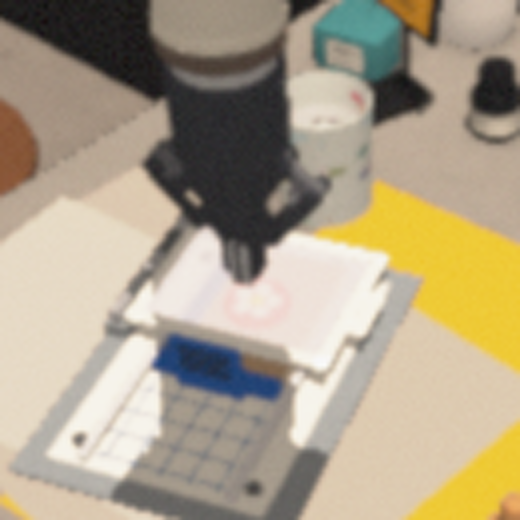

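The door is shut; the stamp ring shows at about (256,300), with the fingertip hovering at (243,278). Check the ring centre against the model.

```bash
python3 - <<'E'
from h import *
from w import plat,Rz,o
S=vision.grab_frame("side")
for u in [(222,298),(290,300),(256,300),(256,327),(388,257),(325,372),(153,318)]:print(u,plat(onz(S,((u[0]-1.5)/4+155,(u[1]-1.5)/4+110),.029)).round(4))
print(((proj(S,[Rz@np.array([.05,0,.028])+o])-[155,110])*4+1.5).round(0))
E
python3 nudge.py '[[[0, 0.01, 0, 0, 0, 0], [0, 0.01, 0, 0, 0, 0]]]';python3 w.py .05 0 .031
```

```text
(222, 298) [0.0445 0.0244 0.029 ]
(290, 300) [ 0.0582 -0.0208  0.029 ]
(256, 300) [0.0504 0.0014 0.029 ]
(256, 327) [ 0.0257 -0.0097  0.029 ]
(388, 257) [ 0.1232 -0.0691  0.029 ]
(325, 372) [ 0.0016 -0.0697  0.029 ]
(153, 318) [0.0105 0.0604 0.029 ]
[[258. 302.]]
time_s: 9.6
ee_pos: [0.5648, 0.2417, 0.046]
orientation: [0.001, 0.984, 0.176, 0.0]
contact_force: [0.6, 0.0, 1.0]
width: -0.0
gripper_force: 0.0
t 9.6 plat [ 0.0501 -0.0059  0.046 ] F [ 0.6 -0.2  1. ] toolx yaw 0.355 w -0.0
shift [-0.0001 -0.0059  0.015 ]
```

Scaled: 0.015 m is 0.05, 0.013 m is 0.0433.

```bash
python3 nudge.py '[[[0, -0.0167, 0.0167, 0, 0, 0], [0, -0.0167, 0.0333, 0, 0, 0], [0, -0.0167, 0.0433, 0, 0, 0], [0, -0.0167, 0.05, 0, 0, 0], [0, -0.0167, 0.05, 0, 0, 0]]]';python3 w.py .05 0 .031
python3 nudge.py '[[[0, 0, 0.0067, 0, 0, 0], [-0.0033, 0, 0.01, 0, 0, 0], [-0.0033, 0, 0.01, 0, 0, 0]]]';python3 w.py
```

```text
time_s: 10.02
ee_pos: [0.5616, 0.2484, 0.031]
orientation: [0.0, 0.984, 0.177, -0.0]
contact_force: [0.5, -0.1, 0.3]
width: -0.0
gripper_force: 0.0
t 10.02 plat [0.0495 0.0015 0.031 ] F [ 0.4 -0.3  0.3] toolx yaw 0.357 w -0.0
shift [0.0005 0.0015 0.    ]
time_s: 10.27
ee_pos: [0.5618, 0.2486, 0.0307]
orientation: [0.0, 0.984, 0.177, 0.001]
contact_force: [-5.0, -3.5, 19.5]
width: -0.0002
gripper_force: 9.4
t 10.27 plat [0.0498 0.0016 0.0307] F [-5.9 -1.6 19.5] toolx yaw 0.357 w -0.0
```

Scaled: 0.0015 m is 0.005, 0.001 m is 0.0033.

```bash
python3 nudge.py '[[[-0.0017, 0, 0.0033, 0, 0, 0], [-0.0017, 0, 0.005, 0, 0, 0], [-0.0017, 0, 0.005, 0, 0, 0], [-0.0017, 0, 0.005, 0, 0, 0]]]';python3 w.py
python3 nudge.py '[[[0, 0, 0, 0, 0, 0], [0, 0, 0, 0, 0, 0], [0, 0, 0, 0, 0, 0], [0, 0, 0, 0, 0, 0], [0, 0, 0, 0, 0, 0]]]';python3 w.py
```

```text
time_s: 10.6
ee_pos: [0.5618, 0.2486, 0.0307]
orientation: [0.001, 0.984, 0.177, 0.002]
contact_force: [-7.5, -4.7, 28.8]
width: 0.0001
gripper_force: 14.2
t 10.6 plat [0.0498 0.0016 0.0307] F [-8.7 -1.8 28.8] toolx yaw 0.357 w 0.0
time_s: 11.02
ee_pos: [0.5618, 0.2486, 0.0307]
orientation: [0.001, 0.984, 0.177, 0.002]
contact_force: [-8.0, -5.2, 28.5]
width: -0.0002
gripper_force: 14.2
t 11.02 plat [0.0498 0.0016 0.0307] F [-9.3 -2.1 28.5] toolx yaw 0.357 w -0.0
```

Steady 28.5 N press over the stamp, door shut. Hand in.

```bash
python3 -c "
from bench import robot, vision
print(robot.job_done())"
```

```text
the job is handed in; nothing more can be done
None
```

I pushed the notebook against the far stop with the fence, shut the door over it, and handed the job in at about 11 s with the fingers still pressing about 28 N on the door, right above the stamp; no verdict was returned.

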